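Reassemble the swivel bearing of a stool

TASK

The stool's seat plate lies upside down on the bench with its spindle pointing up: thread onto it, from the bottom up, the new black race, the brass ball cage, the silvery race and the grey leg hub, and then close the hub's bore with the black dust cap, plug down. Each part must sit flat on the one below it, all the way down. Leave the rusty old race, the green spool and the tape measure where they lie.

Things in the scene. Friction and masses are not known exactly. Their poses are not given: they have to be found in the camera images.
- spindle_seat (a point): Blue-grey cast seat plate of the stool, lying upside down, fixed to the bench: round flange 120 mm across and 10 mm thick, on it a boss 48 mm across whose top is 18 mm above the bench, and from the boss an upright bright steel spindle 20 mm in diameter and 50 mm long (tip 68 mm above the bench; its top 8 mm taper to 9 mm across). This point is on the spindle's axis at the level of the boss's top, where the first ring comes to rest; z up along the spindle.
- lower_race_mid (a point): New lower bearing race: black steel ring, 58 mm outside, 24 mm bore, 12 mm thick, with a bright ball groove round its upper face; its point is its centre, half-way up, on the axis of the bore; z up along the bore; loose; lies flat on the bench at the start, already this way up. Goes on the spindle first.
- ball_cage_mid (a point): Ball cage: brass-coloured ring with nine steel balls, 50 mm outside, 24 mm bore, 12 mm thick over the balls; its point is its centre, half-way up, on the axis of the bore; z up along the bore; loose; lies flat on the bench at the start, already this way up. Goes on second.
- upper_race_mid (a point): Upper bearing race: smooth silvery steel ring, its visible face plain, 54 mm outside, 24 mm bore, 12 mm thick; its point is its centre, half-way up, on the axis of the bore; z up along the bore; loose; lies flat on the bench at the start, already this way up. Goes on third.
- leg_hub_mid (a point): Leg hub: grey cast cylinder, 60 mm in diameter, 34 mm tall, with a 26 mm bore right through from top to bottom and four round dark leg sockets in its side (flush, they do not hinder a grasp); its point is its centre, half-way up (17 mm above its underside); z up along the bore; loose; stands on the bench. Goes on fourth; the spindle then ends 20 mm below its top.
- dust_cap_mid (a point): Dust cap: black plastic, a head 38 mm in diameter and 14 mm tall above a plug 21 mm in diameter and 10 mm long (its lower edge chamfered 2 mm); it stands on its plug on the bench at the start, 24 mm tall in all. Its point is the centre of the head, 17 mm above the plug's foot and 7 mm above the head's underside; z up. Loose and light. Goes on last: plug in the hub's bore, head flat on the hub's top.
- old_race_mid (a point): Old worn race: rusty brown ring with a brown groove, 58 mm outside, 24 mm bore, 12 mm thick; its point is its centre, half-way up. Not to be used; leave it.
- green_spool_mid (a point): Spool of green thread, 46 mm in diameter, 55 mm tall, standing; its point is its centre, half-way up. Leave it.
- tape_measure: Rolled-up cream tape measure lying flat, 62 x 79 x 15 mm; origin at the centre of its underside. Leave it.
Things that resemble listed ones, but are neither listed nor needed, are in the scene too. Leave any blue or pink look-alike of the part that bears lower_race_mid alone.

How it is judged:
By the outcome, as a careful person would: the job done as asked, in the order asked, and still so for the second after the job is handed in, with the robot touching nothing.
It also fails if it takes over 144 s, if anything falls off the work surface, if the arm or the gripper's body presses on something with over 40 N, if the wrist force passes 120 N, or if a joint passes its speed limit or range.

ROBOT

A 6-joint arm with a two-finger parallel gripper is mounted at the origin on the work surface; the furniture and walls round the work are solid. World frame = base frame: x ahead of the robot, y to its left, z up, the work surface at z = 0. Lengths are in m, angles in rad, forces in N, time in s.
With the tool pointing down it reaches from about 0.425 to 0.95 m from the base axis. Payload 3.5 kg.
Tool frame: the origin (TCP) lies midway between the tips of the shut fingers; the grasp point (between the pads) lies 19 mm behind it; z points along the fingers, y is the direction in which the jaws open and shut (so a half turn about z gives the same grasp; the last joint's range is limited). The gripper opens to 85 mm and grips with 20 to 120 N. Pads are 22 mm wide; open, the fingers measure 114 mm over their backs; the gripper's body (76 mm by 85 mm) begins 54 mm behind the grasp point. The pads swing forward as they close: fully open they stand 13 mm farther back than shut.
Start: joints at [1.075, 0.286, 1.577, -0, 1.279, -0.15], TCP at [0.229, 0.635, 0.231] pointing down, gripper open.
Joint ranges: [-2.77, 2.77], [-0.9, 2.22], [0.21, 2.48], [-1.53, 4.67], [0.24, 2.81], [-2.84, 2.84]. Speed limits (rad/s): [2.79, 2.79, 3.14, 3.14, 3.14, 3.14].

INTERFACE

Orientations are given as a unit quaternion [x, y, z, w].
In Python, from plant import ctrl gives the robot as it stands.
- The arm moves only by the tool apply_moves, never from a script. Its argument "moves" is a list that holds one entry, the list of rows, each a list of 7 numbers: the shift along the tool's x, y, z in m, then the turn, a rotation vector about the tool's x, y, z in degrees, then the gripper's target within -1 to 1 (shut at 1, half-way at 0, fully open at -1). In form: [[[tx, ty, tz, ax, ay, az, hand], ...]]. A call has 1 to 12 rows; each row shifts and turns the pose as measured when the row begins, along the tool's axes as they then stand; what a row does not reach is not made up. A row lasts 1/10 s, in which the tool goes at most 50 mm and 8.59 degrees, less where a joint would pass 70% of its speed; a pose out of reach is approached as far as the arm can. A call with a gripper value outside its range is refused whole. The fingers move at their own pace and stop on an object; "force" is the grip in N (left out, the last holds). Time passes only in rows, so rows that do not move let the fingers close. It gives the time, the measured TCP pose, the force and the opening at its end, in the units of the state.
- ctrl.get_state(): the state, without advancing time (a new reading comes with each control period).
- ctrl.read_camera(name): name is "scene" or "top" or "wrist"; returns the picture (384x512x3 uint8, red, green, blue); there is no depth.
- ctrl.get_calibration(name): a dict with "camera_matrix" (3x3 intrinsics, pixels), "cam_to_world" (4x4, takes a point from camera to world coordinates). Camera axes: x right, y up, looking along -z (the intrinsics and any distortion apply to the point x, -y, -z); pixel columns grow to the right and rows downward; lengths in m; the calibration is good to about 2 mm. A picture is of the moment at which its call begins: read the wrist's pose just before it. get_calibration takes no time and is no camera call; for the wrist camera it gives the pose at the moment of the call.
- ctrl.sign_off(): hands the job in, once; it reports no verdict.
The state is a dict: "time": time; "qpos": joint angles; "dq": joint speeds; "joint_efforts": joint torques, N m; "eef_pos": TCP position; "tcp_rot": TCP orientation; "contact_force": force on the tool from outside, world axes, zero at the start; "wrist_torque": the same for the moment, N m; "opening": opening from 0.0 (shut) to 1.0 (fully open).
Only numpy, scipy, OpenCV 4.12 (cv2) and the standard library are available. Lean on these libraries where they do the work, as an engineer would, in place of code of your own. Each camera call takes 0.05 s, during which the arm holds its last target. There are 200 camera calls.

## Working session

There is one attempt and no reset: what is moved stays moved. The work goes in short steps, Python scripts to look and compute and a tool call to move; the robot and the scene stay as the last step left them, time stands still between calls to the robot, and variables do not carry over. Pictures are saved under pics/ and viewed, about 12 in all and at most 16, crops included, and the job is handed in when it is done.

Besides the shell and the picture viewer there is one more tool, called after ">>>" in YAML: its name, and indented under it one key for each argument. apply_moves: Moves the arm, as the interface text tells. Its arguments: {"type":"object","properties":{"moves":{"type":"array","items":{"type":"array","items":{"type":"array","items":{"type":"number"}}}},"force":{"type":"number"}},"required":["moves"]}

```bash
mkdir -p pics; cat > h.py <<'E'
import numpy as np, cv2
from scipy.spatial.transform import Rotation as R
from plant import ctrl
def grab(n,name):
    c=ctrl.get_calibration(n); im=ctrl.read_camera(n)
    cv2.imwrite('pics/%s.png'%name,cv2.cvtColor(im,cv2.COLOR_RGB2BGR))
    np.savez('pics/%s.npz'%name,K=c['camera_matrix'],T=c['cam_to_world']); return im,np.array(c['camera_matrix']),np.array(c['cam_to_world'])
def ray(u,v,K,T,z):
    d=np.linalg.inv(K)@[u,v,1]; d=T[:3,:3]@[d[0],-d[1],-d[2]]; o=T[:3,3]
    return o+d*(z-o[2])/d[2]
def proj(p,K,T):
    q=T[:3,:3].T@(np.array(p)-T[:3,3]); q=K@[q[0],-q[1],-q[2]]; return q[:2]/q[2]
E
python3 - <<'E'
from h import *
s=ctrl.get_state(); print(s)
for n in ['top','scene']:
    im,K,T=grab(n,n); print(n,K,T, ctrl.get_calibration(n).keys())
a=cv2.imread('pics/top.png')
cv2.imwrite('pics/top_big.png',cv2.resize(a,(800,600),interpolation=cv2.INTER_CUBIC))
E
```

```text
{'time': 0.0, 'qpos': array([ 1.07500315e+00,  2.87172115e-01,  1.57819501e+00,  1.09737708e-06,
        1.27860807e+00, -1.49981332e-01]), 'dq': array([-2.01077493e-05, -1.11226010e-03, -1.01117312e-03,  1.15342476e-03,
       -1.25667175e-03, -4.66806520e-04]), 'joint_efforts': array([-1.19636838e-04, -4.05999005e+01, -2.92617774e+01, -1.48796667e-04,
        5.96650323e-03,  1.08391461e-06]), 'eef_pos': array([0.22843768, 0.63446171, 0.22993313]), 'tcp_rot': array([ 1.72045699e-01,  9.85088249e-01, -1.12954298e-03, -3.78495348e-04]), 'contact_force': array([-1.14885041,  0.54455441, -0.87436815]), 'wrist_torque': array([-0.00967758,  0.00374735,  0.0159041 ]), 'opening': 0.9992308778282659}
top [[401.27495199   0.         251.66448223]
 [  0.         401.27495199 189.81504959]
 [  0.           0.           1.        ]] [[ 0.01534916  0.98828222 -0.15186393  0.24975412]
 [-0.99955901  0.01902753  0.02279791 -0.01688333]
 [ 0.02542036  0.15144703  0.98813845  1.34552074]
 [ 0.          0.          0.          1.        ]] dict_keys(['camera_matrix', 'cam_to_world'])
scene [[477.80447274   0.         254.10137354]
 [  0.         477.80447274 191.42117426]
 [  0.           0.           1.        ]] [[ 0.7895528   0.26065295 -0.55557755 -0.29725573]
 [-0.61367273  0.34048836 -0.71237171 -0.99164264]
 [ 0.00348591  0.90339787  0.42878914  0.60672577]
 [ 0.          0.          0.          1.        ]] dict_keys(['camera_matrix', 'cam_to_world'])
```

View pics/top_big.png

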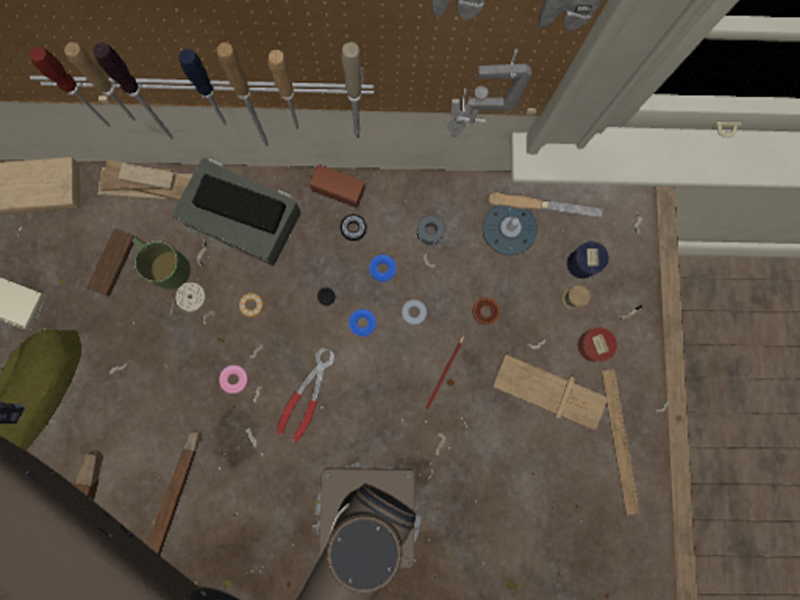

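View pics/scene.png

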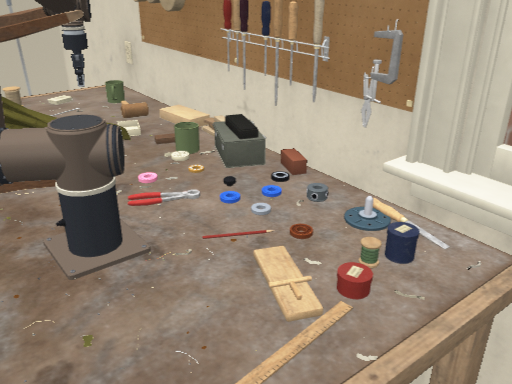

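The top view (800x600) shows the black race at (353,227), hub (431,229), seat (510,229), cage (251,304), cap (326,297) and silver race (414,312). The rusty race is at (485,311), the spool at (577,297), the blue rings at (383,267) and (362,322), the pink ring at (233,379) and the tape at (190,296).

```bash
python3 - <<'E'
from h import *
d=np.load('pics/top.npz');K,T=d['K'],d['T']
for n,u,v,z in [('black',353,227,.012),('cage',251,304,.012),('silver',414,312,.012),('hub',431,229,.034),('cap',326,297,.024),('seat',510,229,.014),('spindletip',510,224,.068),('blue1',383,267,.012),('blue2',362,322,.012),('spool',577,297,.055),('rust',485,311,.012)]:
    p=ray(u/1.5625,v/1.5625,K,T,z); print(n,p.round(3),np.hypot(*p[:2]).round(3))
im,K,T=grab('wrist','w0'); s=ctrl.get_state(); M=R.from_quat(s['tcp_rot']).as_matrix()
print(M.round(3)); print(K, T.round(3)); print('cam in tool',(M.T@(T[:3,3]-s['eef_pos'])).round(4), (M.T@T[:3,:3]).round(3))
E
```

```text
black [0.607 0.043 0.012] 0.608
cage [0.433 0.256 0.012] 0.503
silver [ 0.422 -0.093  0.012] 0.432
hub [ 0.6   -0.126  0.034] 0.613
cap [0.449 0.096 0.024] 0.459
seat [ 0.609 -0.302  0.014] 0.68
spindletip [ 0.606 -0.29   0.068] 0.672
blue1 [ 0.519 -0.024  0.012] 0.52
blue2 [0.398 0.018 0.012] 0.399
spool [ 0.455 -0.432  0.055] 0.627
rust [ 0.427 -0.246  0.012] 0.493
[[-0.941  0.339 -0.001]
 [ 0.339  0.941 -0.002]
 [ 0.    -0.002 -1.   ]]
[[341.69831531   0.         254.37150278]
 [  0.         341.69831531 184.43825714]
 [  0.           0.           1.        ]] [[ 0.34  -0.904 -0.258  0.163]
 [ 0.941  0.326  0.096  0.658]
 [-0.003 -0.276  0.961  0.372]
 [ 0.     0.     0.     1.   ]]
cam in tool [ 0.0697 -0.0009 -0.1421] [[-0.001  0.961  0.276]
 [ 1.     0.     0.001]
 [ 0.001  0.276 -0.961]]
```

View pics/w0.png

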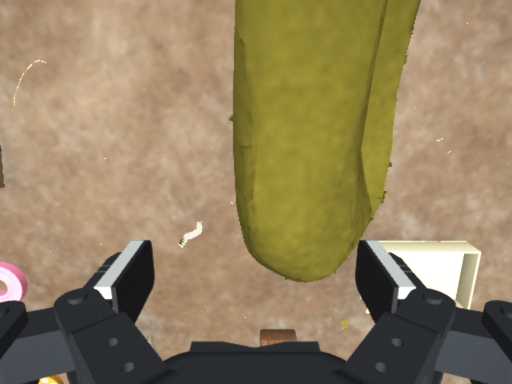

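The wrist camera sits 70 mm along tool +x with image up = tool +x, and a green bag lies under the gripper. I'll turn the tool to world-aligned yaw and go above the middle of the parts.

>>> apply_moves:
  moves:
    - [[0,0,-0.02,0,0,-6.6,-1],[0,0,-0.02,0,0,-6.6,-1],[0,0,-0.02,0,0,-6.6,-1],[-0.02,-0.045,0,0,0,0,-1],[-0.02,-0.045,0,0,0,0,-1],[-0.02,-0.045,0,0,0,0,-1],[-0.02,-0.045,0,0,0,0,-1],[-0.02,-0.045,0,0,0,0,-1],[-0.02,-0.045,0,0,0,0,-1],[-0.02,-0.045,0,0,0,0,-1],[-0.02,-0.045,0,0,0,0,-1],[-0.02,-0.045,0,0,0,0,-1]]

```text
time: 1.35
eef_pos: [0.4145, 0.2267, 0.2879]
tcp_rot: [-0.013, 1.0, -0.004, -0.002]
contact_force: [1.4, 0.6, 0.0]
opening: 1.001
```

>>> apply_moves:
  moves:
    - [[-0.01,-0.045,-0.005,0,0,0,-1],[-0.01,-0.045,-0.005,0,0,0,-1],[-0.01,-0.045,-0.005,0,0,0,-1],[-0.01,-0.045,-0.005,0,0,0,-1],[-0.01,-0.045,-0.005,0,0,0,-1],[-0.01,-0.045,-0.005,0,0,1.4,-1],[0,0,0,0,0,0,-1],[0,0,0,0,0,0,-1]]

```text
time: 2.15
eef_pos: [0.4819, -0.0583, 0.3189]
tcp_rot: [0.004, 1.0, -0.005, -0.003]
contact_force: [-0.2, 0.4, -0.5]
opening: 0.997
```

```bash
python3 - <<'E'
from h import *
im,K,T=grab('wrist','w1'); s=ctrl.get_state(); print(s['eef_pos'],s['tcp_rot'])
for n,p in dict(black=[.607,.043,.012],cage=[.433,.256,.012],silver=[.422,-.093,.012],hub=[.6,-.126,.034],cap=[.449,.096,.024],seat=[.609,-.302,.018]).items(): print(n,proj(p,K,T).round())
E
```

```text
[ 0.48194924 -0.05801685  0.31885786] [ 0.00344309  0.99997813 -0.00498215 -0.00265861]
black [330. 230.]
cage [504. 103.]
silver [230.  96.]
hub [208. 232.]
cap [380. 117.]
seat [ 86. 234.]
```

View pics/w1.png

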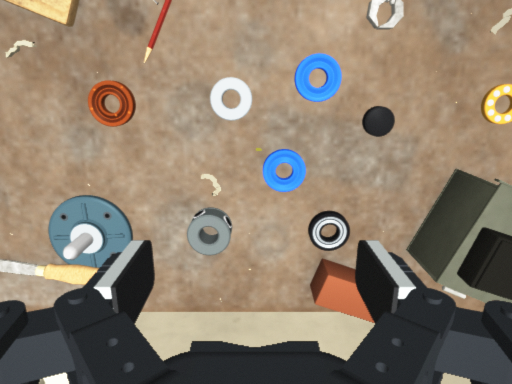

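One view shows all parts: silver (231,98), black race (329,231), hub (209,232), seat (90,232) with the spindle, cap (378,121), cage (504,103). I'll measure the centres by masks.

```bash
cat >> h.py <<'E'
def blobs(im,cx,cy,r,f):
    """largest blob of mask f(hsv) in window; centre/size of its min enclosing circle and fitted ellipse"""
    x0,y0=max(cx-r,0),max(cy-r,0); w=im[y0:cy+r,x0:cx+r]; h=cv2.cvtColor(w,cv2.COLOR_RGB2HSV).astype(int)
    m=cv2.morphologyEx(f(h).astype(np.uint8),cv2.MORPH_OPEN,np.ones((2,2)))
    cs,_=cv2.findContours(m,cv2.RETR_EXTERNAL,cv2.CHAIN_APPROX_NONE); c=max(cs,key=cv2.contourArea)
    e=cv2.fitEllipse(cv2.convexHull(c)); return e[0][0]+x0,e[0][1]+y0,e[1]
E
python3 - <<'E'
from h import *
im=cv2.cvtColor(cv2.imread('pics/w1.png'),cv2.COLOR_BGR2RGB); d=np.load('pics/w1.npz');K,T=d['K'],d['T']
for n,(cx,cy,r,z,f) in dict(
 black=(329,231,30,.009,lambda h:h[...,2]<60), silver=(231,98,30,.012,lambda h:(h[...,2]>170)&(h[...,1]<40)),
 hub=(209,232,32,.03,lambda h:(h[...,1]<45)&(h[...,2]<170)), hubbore=(209,234,14,.034,lambda h:(h[...,2]<75)),cap=(378,121,25,.02,lambda h:h[...,2]<60),
 cage=(500,103,25,.012,lambda h:(h[...,1]>130)&(h[...,2]>150)), plate=(90,230,50,.010,lambda h:(h[...,0]>90)&(h[...,0]<120)&(h[...,1]>50))).items():
    u,v,s=blobs(im,cx,cy,r,f); p=ray(u,v,K,T,z); k=np.linalg.norm(p-ray(u+1,v,K,T,z))
    print(n,round(u,1),round(v,1),'diam mm',(np.array(s)*k*1e3).round(1),p.round(4))
w=im[170:300,20:370]; cv2.imwrite('pics/c1.png',cv2.cvtColor(cv2.resize(w,None,fx=2.28,fy=2.28,interpolation=cv2.INTER_CUBIC),cv2.COLOR_RGB2BGR))
E
```

```text
black 329.4 231.1 diam mm [55.4 56.7] [0.6097 0.0435 0.009 ]
silver 231.7 99.3 diam mm [53.9 56.1] [ 0.4259 -0.091   0.012 ]
hub 210.2 232.1 diam mm [61.5 67.1] [ 0.6013 -0.1237  0.03  ]
hubbore 201.9 234.0 diam mm [3.8 8.9] [ 0.6023 -0.1345  0.034 ]
cap 378.8 121.8 diam mm [36.6 39.5] [0.4549 0.0962 0.02  ]
cage 501.3 104.5 diam mm [39.1 53.2] [0.4351 0.2524 0.012 ]
plate 89.9 232.6 diam mm [104.  118.5] [ 0.6101 -0.2999  0.01  ]
```

>>> apply_moves:
  moves:
    - [[0,-0.045,0,0,0,0,-1],[0,-0.045,0,0,0,0,-1],[0,-0.045,0,0,0,0,-1],[0,-0.045,0,0,0,0,-1],[0,-0.045,0,0,0,0,-1],[0,-0.02,0.0,0,0,-0.5,-1],[0,0,0,0,0,0,-1],[0,0,0,0,0,0,-1]]

```text
time: 3.0
eef_pos: [0.4847, -0.2957, 0.3181]
tcp_rot: [-0.014, 1.0, -0.002, -0.003]
contact_force: [0.4, -0.2, -0.5]
opening: 0.997
```

```bash
python3 - <<'E'
from h import *
im,K,T=grab('wrist','w2'); s=ctrl.get_state(); print(s['eef_pos'],s['tcp_rot'])
for z in (.018,.06,.068): print(proj([.607,-.302,z],K,T).round())
a=cv2.imread('pics/w2.png')[100:350,130:380]
cv2.imwrite('pics/c2.png',cv2.resize(a,None,fx=2.4,fy=2.4,interpolation=cv2.INTER_CUBIC))
E
```

```text
[ 0.48472763 -0.29538479  0.31811311] [-0.01390397  0.9998964  -0.00193565 -0.00318227]
[249. 231.]
[249. 244.]
[248. 247.]
```

View pics/c2.png

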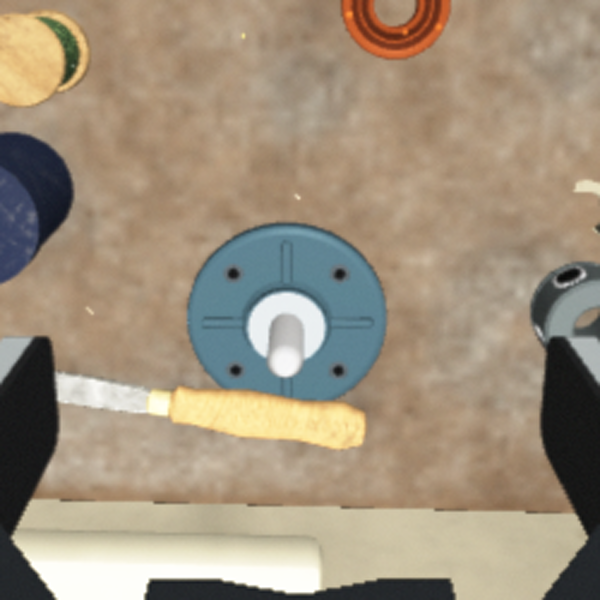

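The close seat view shows the plate centre at crop (287,313), boss at (286,326) and spindle tip at (285,362). The chisel handle is just beyond the flange.

```bash
python3 - <<'E'
from h import *
d=np.load('pics/w2.npz');K,T=d['K'],d['T']
for n,u,v,z in [('plate',287,313,.010),('boss',286,326,.018),('tip',285,361,.068)]:
    print(n,ray(130+u/2.4,100+v/2.4,K,T,z).round(4))
E
```

```text
plate [ 0.61   -0.3015  0.01  ]
boss [ 0.6148 -0.3019  0.018 ]
tip [ 0.6123 -0.3015  0.068 ]
```

>>> apply_moves:
  moves:
    - [[-0.0155,0.043,0,0,0,0,-0.7],[-0.0155,0.043,0,0,0,0,-0.7],[-0.0155,0.043,0,0,0,0,-0.7],[-0.0155,0.043,0,0,0,0,-0.7],[-0.0155,0.043,0,0,0,0,-0.7],[-0.0155,0.043,0.02,0,0,0,-0.7],[-0.0155,0.043,0.04,0,0,0,-0.7],[-0.0155,0.043,0.04,0,0,0,-0.7],[0,0,0.04,0,0,0,-0.7],[0,0,0.04,0,0,0,-0.7],[0,0,0.03,0,0,0,-0.7],[0,0,0,0,0,0,-0.7]]
  force: 40

```text
time: 4.25
eef_pos: [0.5893, 0.0696, 0.1219]
tcp_rot: [-0.029, 1.0, -0.001, 0.003]
contact_force: [-0.2, -1.1, -0.6]
opening: 0.853
```

```bash
cat > st.py <<'E'
from h import *
import sys
def st(tgt=None):
    s=ctrl.get_state(); p=s['eef_pos'];M=R.from_quat(s['tcp_rot']).as_matrix()
    ref=np.array([[-1,0,0],[0,1,0],[0,0,-1.]])
    print('t',round(s['time'],2),'p',p.round(4),'F',s['contact_force'].round(1),'open',round(s['opening'],3))
    print('rot to level/aligned (tool deg)',np.degrees(R.from_matrix(M.T@ref).as_rotvec()).round(2))
    if tgt is not None: print('tool shift mm',(M.T@(np.array(tgt)-p)*1e3).round(1))
if __name__=='__main__': st([float(a) for a in sys.argv[1:4]] if len(sys.argv)>3 else None)
E
python3 st.py .609 .0435 -.002; python3 - <<'E'
from h import *
im,K,T=grab('wrist','w3')
E
```

```text
t 4.25 p [0.5893 0.0696 0.1219] F [-0.2 -1.1 -0.6] open 0.853
rot to level/aligned (tool deg) [-0.14  0.33  3.35]
tool shift mm [-17.5 -26.9 124. ]
```

View pics/w3.png

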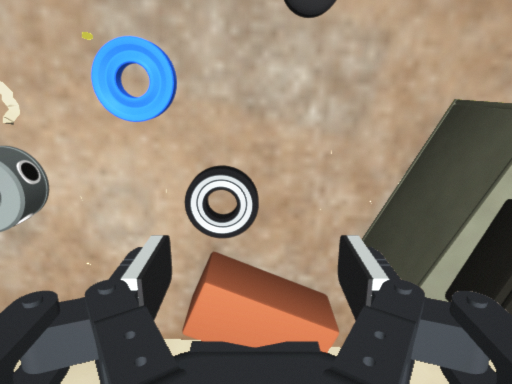

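The black race is at (221,202), and the brick's near corner at (212,253).

```bash
python3 - <<'E'
from h import *
d=np.load('pics/w3.npz');K,T=d['K'],d['T']
print(ray(221.5,202,K,T,.011), ray(213,254,K,T,0.0),ray(213,254,K,T,0.04))
E
python3 st.py .609 .0435 .04
```

```text
[0.60841043 0.04355281 0.011     ] [0.65981768 0.03679905 0.        ] [0.63840483 0.04107067 0.04      ]
t 4.3 p [0.5909 0.0696 0.1245] F [0.4 0.  0.4] open 0.849
rot to level/aligned (tool deg) [-0.14  0.56  3.34]
tool shift mm [-15.8 -26.8  84.7]
```

>>> apply_moves:
  moves:
    - [[-0.009,-0.013,0,0,0,3.3,-0.7],[-0.009,-0.014,0.02,0,0,0,-0.7],[0,0,0.04,0,0,0,-0.7],[0,0,0.02,0,0,0,-0.7],[0,0,0,0,0,0,-0.7]]

```text
time: 4.8
eef_pos: [0.6204, 0.0458, 0.0596]
tcp_rot: [-0.002, 1.0, -0.002, 0.018]
contact_force: [0.1, 0.4, -0.7]
opening: 0.851
```

```bash
python3 st.py .6085 .0435 -.002
```

```text
t 4.8 p [0.6204 0.0458 0.0596] F [ 0.1  0.4 -0.7] open 0.851
rot to level/aligned (tool deg) [-0.23  2.04  0.24]
tool shift mm [14.1 -2.  61.2]
```

>>> apply_moves:
  moves:
    - [[0.012,-0.002,0.01,-0.2,2,0.2,-0.7],[0,0,0.025,0,0,0,-0.7],[0,0,0.01,0,0,0,-0.7],[0,0,0,0,0,0,-0.7]]

```text
time: 5.2
eef_pos: [0.6132, 0.0443, 0.0226]
tcp_rot: [-0.001, 1.0, -0.001, 0.005]
contact_force: [-0.7, 0.5, -0.0]
opening: 0.847
```

```bash
python3 st.py .6085 .0435 -.002
```

```text
t 5.2 p [0.6132 0.0443 0.0226] F [-0.7  0.5 -0. ] open 0.847
rot to level/aligned (tool deg) [-0.08  0.58  0.13]
tool shift mm [ 5.  -0.7 24.6]
```

>>> apply_moves:
  moves:
    - [[0.005,-0.001,0.008,0,0.6,0,-0.7],[0,0,0.008,0,0,0,-0.7],[0,0,0.007,0,0,0,-0.7],[0,0,0,0,0,0,-0.7],[0,0,0,0,0,0,1],[0,0,0,0,0,0,1],[0,0,0,0,0,0,1],[0,0,0,0,0,0,1],[0,0,0,0,0,0,1]]

```text
time: 6.1
eef_pos: [0.6106, 0.043, 0.0023]
tcp_rot: [-0.001, 1.0, -0.001, 0.002]
contact_force: [-0.0, 0.1, -0.7]
opening: 0.635
```

```bash
python3 st.py .6085 .0435 -.002
```

```text
t 6.1 p [0.6106 0.043  0.0023] F [-0.   0.1 -0.7] open 0.635
rot to level/aligned (tool deg) [-0.11  0.26  0.14]
tool shift mm [2.1 0.5 4.3]
```

>>> apply_moves:
  moves:
    - [[0.0,0,0,0,0,0,-0.7],[0.001,0,0.0,0,0,0,-0.7],[0.0,0,0.004,0,0,0,-0.7],[0,0,0.003,0,0,0,-0.7],[0,0,0,0,0,0,-0.7],[0,0,0,0,0,0,1],[0,0,0,0,0,0,1],[0,0,0,0,0,0,1],[0,0,0,0,0,0,1],[0,0,0,0,0,0,1]]

```text
time: 7.1
eef_pos: [0.6108, 0.0432, -0.0038]
tcp_rot: [-0.001, 1.0, -0.001, 0.004]
contact_force: [0.4, -0.2, 1.1]
opening: 0.649
```

```bash
python3 st.py .6085 .0435 -.005
```

```text
t 7.1 p [ 0.6108  0.0432 -0.0038] F [ 0.4 -0.2  1.1] open 0.649
rot to level/aligned (tool deg) [-0.1   0.42  0.13]
tool shift mm [2.4 0.3 1.2]
```

>>> apply_moves:
  moves:
    - [[0,0,-0.02,0,0,0,1],[0,0,-0.04,0,0,0,1],[0,0,-0.04,0,0,0,1],[0,0,-0.04,0,0,0,1],[0,0,0,0,0,0,1],[0,0,0,0,0,0,1]]

```text
time: 7.7
eef_pos: [0.6055, 0.0434, 0.1348]
tcp_rot: [-0.001, 1.0, -0.001, -0.003]
contact_force: [0.2, -0.5, -2.3]
opening: 0.648
```

```bash
python3 st.py .612 -.302 .135; python3 - <<'E'
from h import *
im,K,T=grab('wrist','w4')
cv2.imwrite('pics/c4.png',cv2.resize(cv2.imread('pics/w4.png')[184:384,130:380],None,fx=2.4,fy=2.4,interpolation=cv2.INTER_CUBIC))
E
```

```text
t 7.7 p [0.6055 0.0434 0.1348] F [ 0.2 -0.5 -2.3] open 0.648
rot to level/aligned (tool deg) [-0.07 -0.32  0.13]
tool shift mm [-5.800e+00 -3.455e+02  2.000e-01]
```

View pics/c4.png

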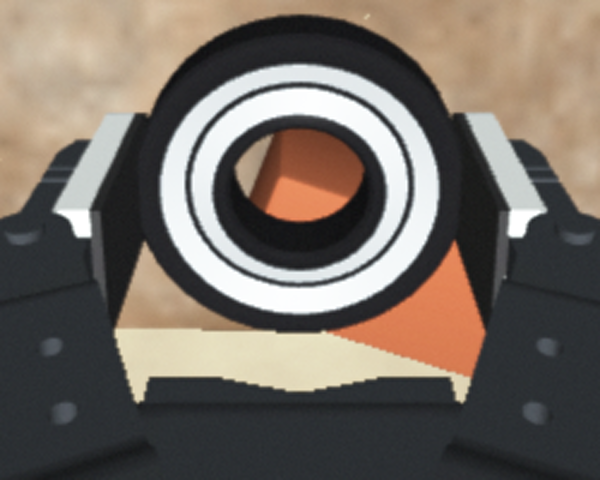

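The race is held level, groove centre at crop (300,188). Next I compute its offset from the TCP.

```bash
cat > off.py <<'E'
from h import *
import sys
# off.py pic u v crop_x crop_y scale ztop_above_tcp : part centre relative to TCP, tool axes (uses current state; arm still)
n=sys.argv[1];u,v,cx,cy,sc,h=map(float,sys.argv[2:]); d=np.load('pics/%s.npz'%n)
s=ctrl.get_state(); M=R.from_quat(s['tcp_rot']).as_matrix()
p=ray(cx+u/sc,cy+v/sc,d['K'],d['T'],s['eef_pos'][2]+h); print('part-TCP world mm',((p-s['eef_pos'])*1e3).round(1))
E
python3 off.py w4 300 188 130 184 2.4 .0158
```

```text
part-TCP world mm [-1.1 -0.7 15.8]
```

>>> apply_moves:
  moves:
    - [[-0.001,-0.045,0,0,0,0,1],[-0.001,-0.045,0,0,0,0,1],[-0.001,-0.045,0,0,0,0,1],[-0.001,-0.045,0,0,0,0,1],[-0.001,-0.045,0,0,0,0,1],[-0.001,-0.045,0,0,0,0,1],[-0.001,-0.045,0,0,0,0,1],[-0.001,-0.02,0,0,0,0,1],[0,0,0,0,0,0,1],[0,0,0,0,0,0,1]]

```text
time: 8.75
eef_pos: [0.6056, -0.2975, 0.1104]
tcp_rot: [-0.003, 1.0, 0.008, -0.017]
contact_force: [0.7, -0.4, -1.4]
opening: 0.646
```

```bash
python3 st.py .6135 -.301 .085
```

```text
t 8.75 p [ 0.6056 -0.2975  0.1104] F [ 0.7 -0.4 -1.4] open 0.646
rot to level/aligned (tool deg) [ 0.89 -1.99  0.36]
tool shift mm [-8.7 -4.  25.1]
```

>>> apply_moves:
  moves:
    - [[-0.007,-0.003,0.005,0.9,-2,0.4,1],[0,0,0.005,0,0,0,1],[0,0,0,0,0,0,1]]

```text
time: 9.05
eef_pos: [0.6118, -0.2945, 0.0969]
tcp_rot: [-0.002, 1.0, 0.002, -0.002]
contact_force: [-0.3, -0.8, -1.0]
opening: 0.652
```

```bash
python3 st.py .6135 -.301 .085
```

```text
t 9.05 p [ 0.6118 -0.2945  0.0969] F [-0.3 -0.8 -1. ] open 0.652
rot to level/aligned (tool deg) [ 0.25 -0.23  0.2 ]
tool shift mm [-1.7 -6.6 11.9]
```

>>> apply_moves:
  moves:
    - [[-0.001,-0.006,0.002,0.2,-0.2,0.2,1],[0,0,0,0,0,0,1],[0,0,0,0,0,0,1]]

```text
time: 9.35
eef_pos: [0.6132, -0.2981, 0.0947]
tcp_rot: [-0.002, 1.0, 0.001, -0.001]
contact_force: [-0.2, 1.0, -0.6]
opening: 0.647
```

```bash
python3 st.py .6135 -.301 .085;python3 - <<'E'
from h import *
im,K,T=grab('wrist','w5')
cv2.imwrite('pics/c5.png',cv2.resize(cv2.imread('pics/w5.png')[184:384,130:380],None,fx=2.4,fy=2.4,interpolation=cv2.INTER_CUBIC))
E
```

```text
t 9.35 p [ 0.6132 -0.2981  0.0947] F [-0.2  1.  -0.6] open 0.647
rot to level/aligned (tool deg) [ 0.1  -0.1   0.18]
tool shift mm [-0.3 -2.9  9.7]
```

View pics/c5.png

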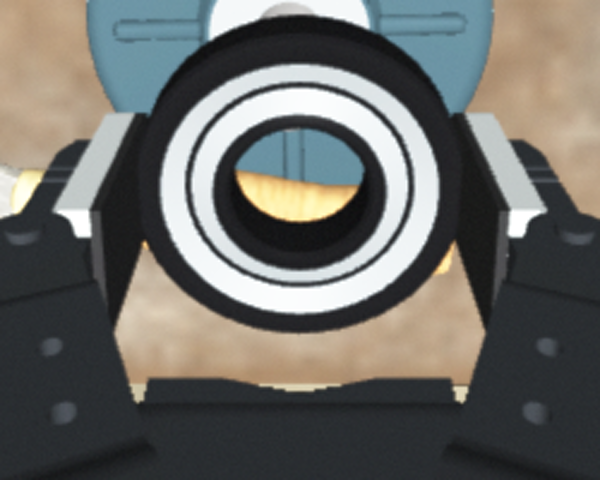

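The plate rib shows at crop x=290 against the ring at 300, so about 3 mm toward -y is still needed, matching the computed shift.

>>> apply_moves:
  moves:
    - [[0,-0.003,0.005,0,0,0.2,1],[0,-0.001,0.008,0,0,0,1],[0,0,0.008,0,0,0,1],[0,0,0.008,0,0,0,1],[0,0,0,0,0,0,1]]

```text
time: 9.9
eef_pos: [0.6129, -0.3029, 0.0633]
tcp_rot: [0.001, 1.0, 0.001, -0.001]
contact_force: [0.2, -0.1, -1.2]
opening: 0.644
```

```bash
python3 st.py .6135 -.301 .0142
```

```text
t 9.9 p [ 0.6129 -0.3029  0.0633] F [ 0.2 -0.1 -1.2] open 0.644
rot to level/aligned (tool deg) [ 0.09 -0.11 -0.07]
tool shift mm [-0.7  1.8 49.1]
```

>>> apply_moves:
  moves:
    - [[-0.001,0.002,0.002,0,0,0,1],[0,0,0.006,0,0,0,1],[0,0,0.008,0,0,0,1],[0,0,0.005,0,0,0,1],[0,0,0,0,0,0,1]]

```text
time: 10.4
eef_pos: [0.6139, -0.3004, 0.04]
tcp_rot: [0.001, 1.0, 0.001, -0.001]
contact_force: [-0.3, 0.1, -1.8]
opening: 0.647
```

```bash
python3 st.py .6135 -.301 .0142
```

```text
t 10.4 p [ 0.6139 -0.3004  0.04  ] F [-0.3  0.1 -1.8] open 0.647
rot to level/aligned (tool deg) [ 0.12 -0.14 -0.07]
tool shift mm [ 0.3 -0.6 25.8]
```

>>> apply_moves:
  moves:
    - [[0,0,0.007,0,0,0,1],[0,0,0.007,0,0,0,1],[0,0,0.006,0,0,0,1],[0,0,0.003,0,0,0,1],[0,0,0.001,0,0,0,1],[0,0,0,0,0,0,1]]

```text
time: 11.0
eef_pos: [0.6141, -0.3006, 0.0142]
tcp_rot: [0.001, 1.0, 0.001, -0.001]
contact_force: [0.5, -0.1, -0.1]
opening: 0.648
```

```bash
python3 st.py .6135 -.301 .0142
```

```text
t 11.0 p [ 0.6141 -0.3006  0.0142] F [ 0.5 -0.1 -0.1] open 0.648
rot to level/aligned (tool deg) [ 0.09 -0.11 -0.06]
tool shift mm [ 0.6 -0.4  0. ]
```

>>> apply_moves:
  moves:
    - [[0,0,0,0,0,0,-0.7],[0,0,0,0,0,0,-0.7],[0,0,0,0,0,0,-0.7],[0,0,-0.02,0,0,0,-0.7],[0,0,-0.045,0,0,0,-0.7],[0,0,-0.045,0,0,0,-0.7],[0,0,-0.04,0,0,0,-0.7],[0,0.03,-0.01,0,0,0,-0.7],[0.015,0.047,0,0,0,0,-0.7],[0.015,0.047,0,0,0,0,-0.7],[0.015,0.047,0,0,0,0,-0.7],[0.015,0.047,0,0,0,0,-0.7]]

```text
time: 12.2
eef_pos: [0.5573, -0.0842, 0.1862]
tcp_rot: [0.006, 1.0, -0.002, 0.006]
contact_force: [1.8, 0.3, 1.7]
opening: 0.849
```

>>> apply_moves:
  moves:
    - [[0.016,0.047,0,0,0,0,-0.7],[0.016,0.047,0,0,0,0,-0.7],[0.016,0.047,0,0,0,0,-0.7],[0.016,0.047,0,0,0,0,-0.7],[0.016,0.047,0,0,0,0,-0.7],[0.016,0.047,0,0,0,0,-0.7],[0.016,0.047,0,0,0,0,-0.7],[0,0,0,0,0,0,-0.7],[0,0,0,0,0,0,-0.7]]

```text
time: 13.1
eef_pos: [0.4449, 0.2543, 0.1886]
tcp_rot: [0.002, 1.0, -0.001, 0.013]
contact_force: [0.4, -0.2, -0.7]
opening: 0.851
```

```bash
python3 st.py .435 .2525 .13; cat > fx.py <<'E'
from h import *
import sys
# fx.py name u v z : take a wrist picture and report the part seen there with given colour
def f(n,mask,xyz,r=60,tag=''):
    im,K,T=grab('wrist',tag); u,v=proj(xyz,K,T).round().astype(int); print('expect',u,v)
    u,v,s=blobs(im,u,v,r,mask); p=ray(u,v,K,T,xyz[2]); k=np.linalg.norm(p-ray(u+1,v,K,T,xyz[2]))
    print(n,round(u,1),round(v,1),'diam',(np.array(s)*k*1e3).round(1),p.round(4)); return p
E
python3 - <<'E'
from fx import *
f('cage',lambda h:(h[...,1]>130)&(h[...,2]>120)&(h[...,0]>14)&(h[...,0]<35),[.435,.2525,.010],tag='w6')
E
```

```text
t 13.1 p [0.4449 0.2543 0.1886] F [ 0.4 -0.2 -0.7] open 0.851
rot to level/aligned (tool deg) [-0.08  1.45 -0.25]
tool shift mm [11.4 -1.7 58.4]
expect 254 147
cage 260.7 146.6 diam [50.  50.3] [0.4343 0.2589 0.01  ]
```

>>> apply_moves:
  moves:
    - [[0.009,0.004,0.02,0,1.4,-0.2,-0.7],[0.001,0,0.04,0,0,0,-0.7],[0.0,0,0.04,0,0,0,-0.7],[0,0,0.03,0,0,0,-0.7],[0,0,0.01,0,0,0,-0.7],[0,0,0,0,0,0,-0.7],[0,0,0,0,0,0,-0.7]]

```text
time: 13.85
eef_pos: [0.4364, 0.2513, 0.0405]
tcp_rot: [0.008, 1.0, -0.001, -0.002]
contact_force: [0.4, 0.1, -0.0]
opening: 0.846
```

```bash
python3 st.py .4343 .2589 -.002; python3 - <<'E'
from fx import *
f('cage',lambda h:(h[...,1]>130)&(h[...,2]>120)&(h[...,0]>14)&(h[...,0]<35),[.4343,.2589,.010],tag='w7',r=75)
E
```

```text
t 13.85 p [0.4364 0.2513 0.0405] F [ 0.4  0.1 -0. ] open 0.846
rot to level/aligned (tool deg) [-0.06 -0.28 -0.92]
tool shift mm [ 2.1  7.7 42.6]
expect 270 217
cage 269.3 214.8 diam [48.4 49.8] [0.4331 0.2583 0.01  ]
```

>>> apply_moves:
  moves:
    - [[0.003,0.007,0.005,0,-0.3,-0.9,-0.7],[0,0,0.01,0,0,0,-0.7],[0,0,0.01,0,0,0,-0.7],[0,0,0.007,0,0,0,-0.7],[0,0,0.001,0,0,0,-0.7],[0,0,0,0,0,0,-0.7]]

```text
time: 14.5
eef_pos: [0.437, 0.2606, 0.0095]
tcp_rot: [-0.001, 1.0, 0.001, 0.005]
contact_force: [-0.5, -0.3, -0.0]
opening: 0.85
```

```bash
python3 st.py .4335 .2586 -.002
```

```text
t 14.5 p [0.437  0.2606 0.0095] F [-0.5 -0.3 -0. ] open 0.85
rot to level/aligned (tool deg) [0.13 0.58 0.1 ]
tool shift mm [ 3.7 -2.  11.5]
```

>>> apply_moves:
  moves:
    - [[0.004,-0.002,0.005,0,0.6,0,-0.7],[0,0,0.005,0,0,0,-0.7],[0,0,0.001,0,0,0,-0.7],[0,0,0,0,0,0,1],[0,0,0,0,0,0,1],[0,0,0,0,0,0,1],[0,0,0,0,0,0,1],[0,0,0,0,0,0,1],[0,0,0,0,0,0,1]]

```text
time: 15.4
eef_pos: [0.4333, 0.2585, -0.0017]
tcp_rot: [-0.001, 1.0, 0.001, -0.0]
contact_force: [0.1, -0.5, -0.0]
opening: 0.551
```

```bash
python3 st.py .4335 .2586 -.002
```

```text
t 15.4 p [ 0.4333  0.2585 -0.0017] F [ 0.1 -0.5 -0. ] open 0.551
rot to level/aligned (tool deg) [ 0.14 -0.02  0.09]
tool shift mm [-0.2  0.1  0.3]
```

>>> apply_moves:
  moves:
    - [[0,0,-0.02,0,0,0,1],[0,0,-0.04,0,0,0,1],[0,0,-0.04,0,0,0,1],[0,0,-0.04,0,0,0,1],[-0.014,-0.045,0,0,0,0,1],[-0.014,-0.045,0,0,0,0,1],[-0.014,-0.045,0,0,0,0,1],[-0.014,-0.045,0,0,0,0,1],[-0.014,-0.045,0,0,0,0,1],[-0.014,-0.045,0,0,0,0,1],[-0.014,-0.045,0,0,0,0,1],[0,0,0,0,0,0,1]]

```text
time: 16.6
eef_pos: [0.5357, -0.0672, 0.1445]
tcp_rot: [-0.005, 1.0, -0.0, 0.002]
contact_force: [0.0, -0.5, -0.1]
opening: 0.551
```

```bash
python3 st.py .6125 -.301 .14; python3 - <<'E'
from fx import *
s=ctrl.get_state(); p=s['eef_pos']
q=f('cage',lambda h:(h[...,1]>130)&(h[...,2]>120)&(h[...,0]>14)&(h[...,0]<35),p+[0,0,.0127],tag='w8',r=75); print(q-p)
E
```

```text
t 16.6 p [ 0.5357 -0.0672  0.1445] F [ 0.  -0.5 -0.1] open 0.551
rot to level/aligned (tool deg) [-0.04  0.25  0.52]
tool shift mm [ -74.7 -234.5    5. ]
expect 257 259
cage 255.4 256.7 diam [47.  48.7] [ 0.5344 -0.0678  0.1572]
[-0.0012664 -0.0006319  0.0127   ]
```

>>> apply_moves:
  moves:
    - [[-0.014,-0.045,0,0,0,0,1],[-0.014,-0.045,0,0,0,0,1],[-0.014,-0.045,0,0,0,0,1],[-0.014,-0.045,0,0,0,0,1],[-0.014,-0.045,0,0,0,0,1],[0,0,0.01,0,0,0,1],[0,0,0.01,0,0,0,1],[0,0,0,0,0,0,1],[0,0,0,0,0,0,1]]

```text
time: 17.55
eef_pos: [0.6073, -0.2818, 0.1168]
tcp_rot: [-0.011, 1.0, 0.005, -0.003]
contact_force: [-0.7, -0.3, -0.3]
opening: 0.548
```

```bash
python3 st.py .613 -.301 .085; python3 - <<'E'
from h import *
grab('wrist','w9')
E
```

```text
t 17.55 p [ 0.6073 -0.2818  0.1168] F [-0.7 -0.3 -0.3] open 0.548
rot to level/aligned (tool deg) [ 0.63 -0.35  1.28]
tool shift mm [ -5.4 -19.7  31.6]
```

View pics/w9.png

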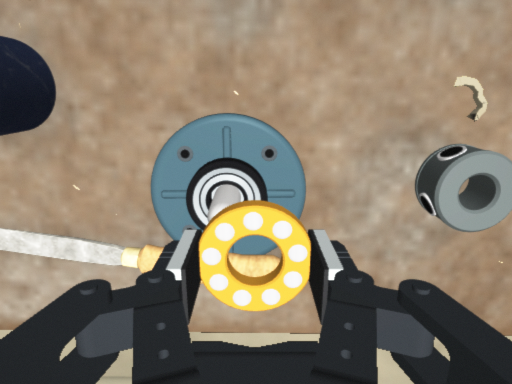

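The black race sits on the boss, concentric, outer circle centred near (226.5,196). The cage is held level.

```bash
python3 - <<'E'
from h import *
d=np.load('pics/w9.npz');K,T=d['K'],d['T']
print(ray(226.5,197,K,T,.029))
E
```

```text
[ 0.61242063 -0.3015542   0.029     ]
```

>>> apply_moves:
  moves:
    - [[-0.005,-0.015,0.005,0.6,-0.4,1.3,1],[0,-0.004,0.005,0,0,0,1],[0,0,0.0,0,0,0,1],[0,0,0,0,0,0,1]]

```text
time: 18.0
eef_pos: [0.6135, -0.2998, 0.1071]
tcp_rot: [-0.0, 1.0, -0.001, 0.001]
contact_force: [0.3, 0.3, 0.1]
opening: 0.544
```

```bash
python3 st.py .613 -.301 .085
```

```text
t 18.0 p [ 0.6135 -0.2998  0.1071] F [0.3 0.3 0.1] open 0.544
rot to level/aligned (tool deg) [-0.06  0.15  0.04]
tool shift mm [ 0.6 -1.2 22.1]
```

Aligned; I'll descend onto the spindle.

>>> apply_moves:
  moves:
    - [[0.001,-0.002,0.01,0,0,0,1],[0,0,0.01,0,0,0,1],[0,0,0.01,0,0,0,1],[0,0,0.008,0,0,0,1],[0,0,0.008,0,0,0,1],[0,0,0.0,0,0,0,1]]

```text
time: 18.6
eef_pos: [0.6122, -0.3017, 0.0562]
tcp_rot: [-0.0, 1.0, -0.0, 0.001]
contact_force: [0.4, -0.0, -1.9]
opening: 0.55
```

```bash
python3 st.py .613 -.301 .0283
```

```text
t 18.6 p [ 0.6122 -0.3017  0.0562] F [ 0.4 -0.  -1.9] open 0.55
rot to level/aligned (tool deg) [-0.02  0.13  0.02]
tool shift mm [-0.7  0.7 27.9]
```

>>> apply_moves:
  moves:
    - [[-0.0005,0.0005,0.007,0,0,0,1],[0,0,0.007,0,0,0,1],[0,0,0.007,0,0,0,1],[0,0,0.005,0,0,0,1],[0,0,0.002,0,0,0,1],[0,0,0.0,0,0,0,1]]

```text
time: 19.2
eef_pos: [0.6138, -0.3016, 0.0286]
tcp_rot: [-0.0, 1.0, -0.0, 0.001]
contact_force: [-0.5, 0.9, -0.9]
opening: 0.548
```

```bash
python3 st.py .613 -.301 .0283
```

```text
t 19.2 p [ 0.6138 -0.3016  0.0286] F [-0.5  0.9 -0.9] open 0.548
rot to level/aligned (tool deg) [-0.05  0.15  0.04]
tool shift mm [0.8 0.6 0.3]
```

>>> apply_moves:
  moves:
    - [[0,0,0,0,0,0,-0.7],[0,0,0,0,0,0,-0.7],[0,0,0,0,0,0,-0.7],[0,0,-0.02,0,0,0,-0.7],[0,0,-0.045,0,0,0,-0.7],[0,0,-0.045,0,0,0,-0.7],[0.03,0.03,-0.02,0,0,0,-0.7],[0.035,0.04,0,0,0,0,-0.7],[0.035,0.04,0,0,0,0,-0.7],[0.035,0.04,0,0,0,0,-0.7],[0.03,0.04,0,0,0,0,-0.7],[0,0,0,0,0,0,-0.7]]

```text
time: 20.4
eef_pos: [0.4462, -0.1114, 0.1607]
tcp_rot: [0.001, 1.0, -0.001, 0.003]
contact_force: [-0.4, -0.4, -0.0]
opening: 0.851
```

```bash
python3 st.py .426 -.091 .13; python3 - <<'E'
from fx import *
f('silver',lambda h:(h[...,2]>150)&(h[...,1]<40),[.4259,-.091,.012],tag='w10')
E
```

```text
t 20.4 p [ 0.4462 -0.1114  0.1607] F [-0.4 -0.4 -0. ] open 0.851
rot to level/aligned (tool deg) [-0.08  0.29 -0.15]
tool shift mm [20.4 20.4 30.5]
expect 280 146
silver 278.6 145.0 diam [53.7 54.7] [ 0.4253 -0.0919  0.012 ]
```

>>> apply_moves:
  moves:
    - [[0.01,0.01,0.02,0,0.3,0,-0.7],[0.008,0.009,0.03,0,0,0,-0.7],[0.0,0,0.04,0,0,0,-0.7],[0,0,0.03,0,0,0,-0.7],[0,0,0.01,0,0,0,-0.7],[0,0,0,0,0,0,-0.7],[0,0,0,0,0,0,-0.7]]

```text
time: 21.15
eef_pos: [0.4421, -0.1024, 0.0353]
tcp_rot: [0.003, 1.0, -0.007, 0.011]
contact_force: [-0.7, 0.0, 0.8]
opening: 0.848
```

```bash
python3 st.py .4253 -.0919 -.003; python3 - <<'E'
from fx import *
f('silver',lambda h:(h[...,2]>150)&(h[...,1]<40),[.4253,-.0919,.012],tag='w11',r=70)
E
```

```text
t 21.15 p [ 0.4421 -0.1024  0.0353] F [-0.7  0.   0.8] open 0.848
rot to level/aligned (tool deg) [-0.81  1.24 -0.31]
tool shift mm [17.7 11.  37.7]
expect 278 195
silver 278.2 192.2 diam [50.8 53.7] [ 0.424  -0.0917  0.012 ]
```

>>> apply_moves:
  moves:
    - [[0.008,0.005,0,-0.4,0.6,-0.3,-0.7],[0.008,0.005,0,-0.4,0.6,0,-0.7],[0,0,0,0,0,0,-0.7],[0,0,0,0,0,0,-0.7]]

```text
time: 21.6
eef_pos: [0.428, -0.0931, 0.0394]
tcp_rot: [-0.0, 1.0, -0.002, 0.004]
contact_force: [-0.7, 0.8, 0.6]
opening: 0.851
```

```bash
python3 st.py .4248 -.0918 -.003
```

```text
t 21.6 p [ 0.428  -0.0931  0.0394] F [-0.7  0.8  0.6] open 0.851
rot to level/aligned (tool deg) [-0.18  0.43  0.03]
tool shift mm [ 3.5  1.4 42.4]
```

>>> apply_moves:
  moves:
    - [[0.004,0.001,0.01,-0.2,0.4,0,-0.7],[0,0,0.012,0,0,0,-0.7],[0,0,0.01,0,0,0,-0.7],[0,0,0.003,0,0,0,-0.7],[0,0,0.0,0,0,0,-0.7]]

```text
time: 22.1
eef_pos: [0.4233, -0.0918, 0.001]
tcp_rot: [-0.0, 1.0, 0.0, -0.0]
contact_force: [-0.2, 1.1, 0.0]
opening: 0.849
```

```bash
python3 st.py .4248 -.0918 -.003
```

```text
t 22.1 p [ 0.4233 -0.0918  0.001 ] F [-0.2  1.1  0. ] open 0.849
rot to level/aligned (tool deg) [ 0.05 -0.04  0.03]
tool shift mm [-1.5  0.   4. ]
```

>>> apply_moves:
  moves:
    - [[-0.0015,0,0.004,0,0,0,-0.7],[0,0,0.0,0,0,0,-0.7],[0,0,0,0,0,0,1],[0,0,0,0,0,0,1],[0,0,0,0,0,0,1],[0,0,0,0,0,0,1],[0,0,0,0,0,0,1],[0,0,0,0,0,0,1]]

```text
time: 22.9
eef_pos: [0.4258, -0.0922, -0.0027]
tcp_rot: [-0.0, 1.0, 0.0, 0.0]
contact_force: [0.1, 0.5, -1.2]
opening: 0.597
```

```bash
python3 st.py .4248 -.0918 -.003
```

```text
t 22.9 p [ 0.4258 -0.0922 -0.0027] F [ 0.1  0.5 -1.2] open 0.597
rot to level/aligned (tool deg) [0.01 0.03 0.04]
tool shift mm [1.  0.4 0.3]
```

>>> apply_moves:
  moves:
    - [[0,0,-0.02,0,0,0,1],[0,0,-0.04,0,0,0,1],[0,0,-0.04,0,0,0,1],[0,0,-0.04,0,0,0,1],[-0.032,-0.035,0,0,0,0,1],[-0.032,-0.035,0,0,0,0,1],[-0.032,-0.035,0,0,0,0,1],[-0.032,-0.035,0,0,0,0,1],[-0.032,-0.035,0,0,0,0,1],[-0.025,-0.025,0,0,0,0,1],[0,0,0,0,0,0,1],[0,0,0,0,0,0,1]]

```text
time: 24.1
eef_pos: [0.6153, -0.298, 0.1448]
tcp_rot: [-0.001, 1.0, -0.001, 0.003]
contact_force: [0.0, 0.5, -1.3]
opening: 0.602
```

```bash
python3 st.py .613 -.3015 .105;  python3 - <<'E'
from fx import *
s=ctrl.get_state(); p=s['eef_pos']
q=f('silver',lambda h:(h[...,2]>150)&(h[...,1]<40),p+[0,0,.0147],tag='w12',r=65); print(q-p)
E
```

```text
t 24.1 p [ 0.6153 -0.298   0.1448] F [ 0.   0.5 -1.3] open 0.602
rot to level/aligned (tool deg) [-0.14  0.3   0.13]
tool shift mm [ 2.5 -3.4 39.8]
expect 257 262
silver 255.4 258.3 diam [48.4 52.8] [ 0.6137 -0.2986  0.1595]
[-0.0016287  -0.00057855  0.0147    ]
```

>>> apply_moves:
  moves:
    - [[0.002,-0.003,0.01,0,0.3,0.1,1],[0,0,0.015,0,0,0,1],[0,0,0.01,0,0,0,1],[0,0,0.0,0,0,0,1],[0,0,0.0,0,0,0,1]]

```text
time: 24.65
eef_pos: [0.6095, -0.2965, 0.1053]
tcp_rot: [-0.001, 1.0, 0.0, -0.002]
contact_force: [1.1, 0.8, 0.1]
opening: 0.6
```

```bash
python3 st.py .6135 -.301 .085
```

```text
t 24.65 p [ 0.6095 -0.2965  0.1053] F [1.1 0.8 0.1] open 0.6
rot to level/aligned (tool deg) [ 0.02 -0.26  0.17]
tool shift mm [-4.1 -4.5 20.3]
```

>>> apply_moves:
  moves:
    - [[-0.004,-0.0045,0.005,0,-0.2,0.1,1],[0,0,0.01,0,0,0,1],[0,0,0.005,0,0,0,1],[0,0,0.0,0,0,0,1]]

```text
time: 25.05
eef_pos: [0.6144, -0.3015, 0.0845]
tcp_rot: [-0.001, 1.0, -0.0, 0.0]
contact_force: [-0.0, 0.2, -1.6]
opening: 0.6
```

```bash
python3 st.py .6135 -.301 .0393
```

```text
t 25.05 p [ 0.6144 -0.3015  0.0845] F [-0.   0.2 -1.6] open 0.6
rot to level/aligned (tool deg) [-0.03  0.04  0.08]
tool shift mm [ 0.9  0.5 45.2]
```

>>> apply_moves:
  moves:
    - [[0.001,0.0005,0.007,0,0,0,1],[0,0,0.008,0,0,0,1],[0,0,0.007,0,0,0,1],[0,0,0.006,0,0,0,1],[0,0,0.006,0,0,0,1],[0,0,0,0,0,0,1]]

```text
time: 25.65
eef_pos: [0.6135, -0.3011, 0.0473]
tcp_rot: [-0.001, 1.0, -0.0, 0.001]
contact_force: [-0.1, 1.0, -1.3]
opening: 0.603
```

```bash
python3 st.py .6135 -.301 .0393
```

```text
t 25.65 p [ 0.6135 -0.3011  0.0473] F [-0.1  1.  -1.3] open 0.603
rot to level/aligned (tool deg) [-0.04  0.07  0.07]
tool shift mm [-0.   0.1  8. ]
```

>>> apply_moves:
  moves:
    - [[0,0,0.005,0,0,0,1],[0,0,0.002,0,0,0,1],[0,0,0.001,0,0,0,1],[0,0,0.0,0,0,0,1]]

```text
time: 26.05
eef_pos: [0.6138, -0.3013, 0.0391]
tcp_rot: [-0.001, 1.0, -0.001, 0.001]
contact_force: [-0.1, -0.1, -0.7]
opening: 0.599
```

```bash
python3 st.py .6135 -.301 .0393
```

```text
t 26.05 p [ 0.6138 -0.3013  0.0391] F [-0.1 -0.1 -0.7] open 0.599
rot to level/aligned (tool deg) [-0.07  0.1   0.07]
tool shift mm [ 0.3  0.3 -0.2]
```

>>> apply_moves:
  moves:
    - [[0,0,0,0,0,0,-0.7],[0,0,0,0,0,0,-0.7],[0,0,0,0,0,0,-0.7],[0,0,-0.02,0,0,0,-0.7],[0,0,-0.045,0,0,0,-0.7],[0,0,-0.045,0,0,0,-0.7],[0,0.03,-0.04,0,0,0,-0.7],[0.005,0.04,0,0,0,0,-0.7],[0.005,0.04,0,0,0,0,-0.7],[0.005,0.04,0,0,0,0,-0.7],[0.005,0.02,0,0,0,0,-0.7],[0,0,0,0,0,0,-0.7]]

```text
time: 27.25
eef_pos: [0.5944, -0.1284, 0.1995]
tcp_rot: [0.001, 1.0, -0.002, 0.005]
contact_force: [0.1, -0.2, 0.2]
opening: 0.846
```

```bash
python3 st.py .6015 -.124 .1; python3 - <<'E'
from h import *
grab('wrist','w13')
E
```

```text
t 27.25 p [ 0.5944 -0.1284  0.1995] F [ 0.1 -0.2  0.2] open 0.846
rot to level/aligned (tool deg) [-0.23  0.59 -0.13]
tool shift mm [-6.   4.8 99.5]
```

View pics/w13.png

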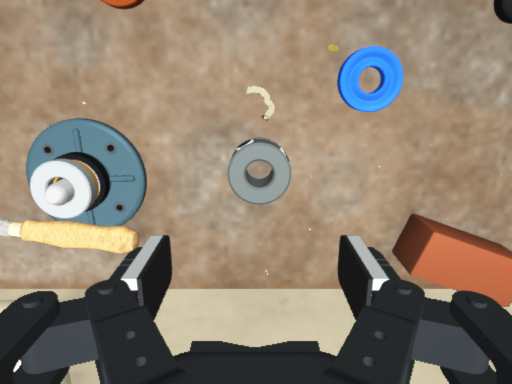

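The three rings are stacked on the spindle at (62,190), silver on top. The hub's top face is centred near (259.5,172).

```bash
python3 - <<'E'
from h import *
d=np.load('pics/w13.npz');K,T=d['K'],d['T']
print(ray(259.5,172,K,T,.034), ray(259.5,172,K,T,.034)-ray(291,172,K,T,.034),'tip',ray(60,191,K,T,.068),'silver',ray(60,189,K,T,.054))
E
python3 st.py .601 -.126 .05
```

```text
[ 0.60246286 -0.12546877  0.034     ] [-5.21903943e-05 -2.91975086e-02  0.00000000e+00] tip [ 0.60985433 -0.29352751  0.068     ] silver [ 0.61245676 -0.30168154  0.054     ]
t 27.3 p [ 0.5948 -0.1296  0.1995] F [-0.5 -0.5  0.1] open 0.849
rot to level/aligned (tool deg) [-0.26  0.61 -0.18]
tool shift mm [ -4.6   4.3 149.5]
```

>>> apply_moves:
  moves:
    - [[-0.005,0.004,0.02,-0.2,0.6,0,-0.85],[0,0,0.04,0,0,0,-0.85],[0,0,0.04,0,0,0,-0.85],[0,0,0.03,0,0,0,-0.85],[0,0,0.01,0,0,0,-0.85],[0,0,0,0,0,0,-0.85],[0,0,0,0,0,0,-0.85]]

```text
time: 28.0
eef_pos: [0.6049, -0.1376, 0.0582]
tcp_rot: [0.005, 1.0, -0.004, 0.004]
contact_force: [0.9, 0.5, 0.1]
opening: 0.927
```

```bash
python3 st.py .602 -.1255 .002
```

```text
t 28.0 p [ 0.6049 -0.1376  0.0582] F [0.9 0.5 0.1] open 0.927
rot to level/aligned (tool deg) [-0.48  0.46 -0.61]
tool shift mm [ 3.5 12.5 56.1]
```

>>> apply_moves:
  moves:
    - [[0.003,0.012,0.005,-0.4,0.4,-0.6,-0.85],[0,0,0,0,0,0,-0.85],[0,0,0,0,0,0,-0.85]]

```text
time: 28.3
eef_pos: [0.6049, -0.1262, 0.0575]
tcp_rot: [-0.0, 1.0, -0.002, 0.004]
contact_force: [-0.6, -0.8, 0.1]
opening: 0.924
```

```bash
python3 st.py .602 -.1255 .002
```

```text
t 28.3 p [ 0.6049 -0.1262  0.0575] F [-0.6 -0.8  0.1] open 0.924
rot to level/aligned (tool deg) [-0.22  0.46  0.01]
tool shift mm [ 3.3  0.9 55.5]
```

>>> apply_moves:
  moves:
    - [[0.003,0.001,0.01,-0.2,0.4,0,-0.85],[0,0,0.015,0,0,0,-0.85],[0,0,0.015,0,0,0,-0.85],[0,0,0.01,0,0,0,-0.85],[0,0,0,0,0,0,-0.85]]

```text
time: 28.8
eef_pos: [0.6022, -0.1248, 0.0043]
tcp_rot: [-0.001, 1.0, -0.0, 0.001]
contact_force: [-1.0, 0.4, 0.2]
opening: 0.927
```

```bash
python3 st.py .602 -.1255 .002
```

```text
t 28.8 p [ 0.6022 -0.1248  0.0043] F [-1.   0.4  0.2] open 0.927
rot to level/aligned (tool deg) [-0.05  0.12  0.07]
tool shift mm [ 0.2 -0.7  2.3]
```

>>> apply_moves:
  moves:
    - [[0,0,0,0,0,0,1],[0,0,0,0,0,0,1],[0,0,0,0,0,0,1],[0,0,0,0,0,0,1],[0,0,0,0,0,0,1],[0,0,0,0,0,0,1]]
  force: 60

```text
time: 29.4
eef_pos: [0.6016, -0.1248, 0.0034]
tcp_rot: [-0.001, 1.0, -0.0, 0.0]
contact_force: [-0.0, 0.1, -1.8]
opening: 0.669
```

```bash
python3 st.py .602 -.1255 .002
```

```text
t 29.4 p [ 0.6016 -0.1248  0.0034] F [-0.   0.1 -1.8] open 0.669
rot to level/aligned (tool deg) [-0.01  0.02  0.06]
tool shift mm [-0.4 -0.7  1.4]
```

>>> apply_moves:
  moves:
    - [[0,0,-0.02,0,0,0,1],[0,0,-0.04,0,0,0,1],[0,0,-0.04,0,0,0,1],[0,0,-0.04,0,0,0,1],[0,0,0,0,0,0,1],[0,0,0,0,0,0,1]]

```text
time: 30.0
eef_pos: [0.5991, -0.1238, 0.145]
tcp_rot: [-0.001, 1.0, 0.001, -0.003]
contact_force: [-0.6, 0.0, -3.0]
opening: 0.666
```

```bash
python3 st.py .6135 -.301 .145; python3 - <<'E'
from h import *
grab('wrist','w14')
cv2.imwrite('pics/c14.png',cv2.resize(cv2.imread('pics/w14.png')[184:384,130:380],None,fx=2.4,fy=2.4,interpolation=cv2.INTER_CUBIC))
E
```

```text
t 30.0 p [ 0.5991 -0.1238  0.145 ] F [-0.6  0.  -3. ] open 0.666
rot to level/aligned (tool deg) [ 0.14 -0.37  0.06]
tool shift mm [ -14.2 -177.2   -0.5]
```

View pics/c14.png

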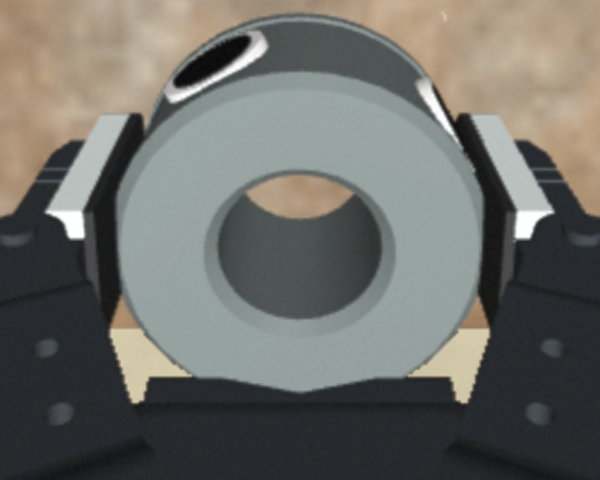

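The hub is held level, bore rim centred near crop (300,253).

```bash
python3 off.py w14 300 253 130 184 2.4 .0306
```

```text
part-TCP world mm [ 2.  -0.6 30.6]
```

>>> apply_moves:
  moves:
    - [[-0.003,-0.04,0,0,0,0,1],[-0.003,-0.04,0,0,0,0,1],[-0.003,-0.04,0,0,0,0,1],[-0.003,-0.035,0,0,0,0,1],[0,-0.01,0,0,0,0,1],[0,0,0,0,0,0,1],[0,0,0,0,0,0,1]]

```text
time: 30.75
eef_pos: [0.6059, -0.2888, 0.1275]
tcp_rot: [-0.002, 1.0, 0.008, -0.013]
contact_force: [0.0, 0.2, -2.7]
opening: 0.667
```

```bash
python3 st.py .6135 -.301 .1
```

```text
t 30.75 p [ 0.6059 -0.2888  0.1275] F [ 0.   0.2 -2.7] open 0.667
rot to level/aligned (tool deg) [ 0.92 -1.47  0.21]
tool shift mm [ -8.3 -12.6  27.1]
```

>>> apply_moves:
  moves:
    - [[-0.006,-0.011,0.005,0.9,-1.5,0.2,1],[0,0,0.005,0,0,0,1],[0,0,0,0,0,0,1],[0,0,0,0,0,0,1]]

```text
time: 31.15
eef_pos: [0.6108, -0.2931, 0.1138]
tcp_rot: [-0.003, 1.0, 0.003, -0.002]
contact_force: [0.1, -0.2, -2.8]
opening: 0.667
```

```bash
python3 st.py .6115 -.301 .0574
```

```text
t 31.15 p [ 0.6108 -0.2931  0.1138] F [ 0.1 -0.2 -2.8] open 0.667
rot to level/aligned (tool deg) [ 0.33 -0.27  0.29]
tool shift mm [-1.  -8.2 56.4]
```

>>> apply_moves:
  moves:
    - [[-0.001,-0.008,0.005,0.3,-0.3,0.3,1],[0,0,0.005,0,0,0,1],[0,0,0.005,0,0,0,1],[0,0,0,0,0,0,1]]

```text
time: 31.55
eef_pos: [0.6122, -0.3001, 0.0981]
tcp_rot: [-0.001, 1.0, 0.0, 0.0]
contact_force: [-0.5, -0.7, -2.5]
opening: 0.668
```

```bash
python3 st.py .6115 -.301 .0574
```

```text
t 31.55 p [ 0.6122 -0.3001  0.0981] F [-0.5 -0.7 -2.5] open 0.668
rot to level/aligned (tool deg) [0.02 0.05 0.07]
tool shift mm [ 0.7 -0.9 40.7]
```

>>> apply_moves:
  moves:
    - [[0.0005,-0.001,0.008,0,0,0,1],[0,0,0.008,0,0,0,1],[0,0,0.006,0,0,0,1],[0,0,0.006,0,0,0,1],[0,0,0.004,0,0,0,1],[0,0,0,0,0,0,1]]

```text
time: 32.15
eef_pos: [0.6112, -0.3011, 0.0623]
tcp_rot: [-0.0, 1.0, 0.001, -0.0]
contact_force: [0.5, 0.4, -1.7]
opening: 0.665
```

```bash
python3 st.py .6115 -.301 .0574
```

```text
t 32.15 p [ 0.6112 -0.3011  0.0623] F [ 0.5  0.4 -1.7] open 0.665
rot to level/aligned (tool deg) [ 0.08 -0.01  0.05]
tool shift mm [-0.3  0.1  4.9]
```

>>> apply_moves:
  moves:
    - [[0,0,0.003,0,0,0,1],[0,0,0.0015,0,0,0,1],[0,0,0.0005,0,0,0,1],[0,0,0.0,0,0,0,1]]

```text
time: 32.55
eef_pos: [0.6117, -0.3013, 0.0576]
tcp_rot: [-0.0, 1.0, 0.0, 0.0]
contact_force: [-0.2, 0.3, -2.8]
opening: 0.668
```

```bash
python3 st.py .6115 -.301 .0574
```

```text
t 32.55 p [ 0.6117 -0.3013  0.0576] F [-0.2  0.3 -2.8] open 0.668
rot to level/aligned (tool deg) [0.03 0.05 0.06]
tool shift mm [0.2 0.3 0.2]
```

>>> apply_moves:
  moves:
    - [[0,0,0.0007,0,0,0,1],[0,0,0,0,0,0,-0.85],[0,0,0,0,0,0,-0.85],[0,0,0,0,0,0,-0.85],[0,0,-0.02,0,0,0,-0.85],[0,0,-0.045,0,0,0,-0.85],[0,0,-0.045,0,0,0,-0.85],[0.01,0.03,-0.04,0,0,0,-0.85],[0.016,0.045,0,0,0,0,-0.6],[0.016,0.045,0,0,0,0,-0.6],[0.016,0.045,0,0,0,0,-0.6],[0.016,0.045,0,0,0,0,-0.6]]
  force: 30

```text
time: 33.75
eef_pos: [0.5403, -0.0937, 0.2181]
tcp_rot: [0.004, 1.0, -0.003, 0.008]
contact_force: [0.2, -0.1, -0.2]
opening: 0.802
```

>>> apply_moves:
  moves:
    - [[0.017,0.045,0,0,0,0,-0.6],[0.017,0.045,0,0,0,0,-0.6],[0.017,0.045,0,0,0,0,-0.6],[0.017,0.045,0,0,0,0,-0.6],[0,0,0,0,0,0,-0.6],[0,0,0,0,0,0,-0.6]]

```text
time: 34.35
eef_pos: [0.4693, 0.0984, 0.22]
tcp_rot: [0.001, 1.0, -0.003, 0.013]
contact_force: [0.2, 0.4, 0.1]
opening: 0.805
```

```bash
python3 st.py .455 .0962 .13; python3 - <<'E'
from fx import *
f('cap',lambda h:h[...,2]<70,[.4549,.0962,.021],tag='w15',r=50)
E
```

```text
t 34.35 p [0.4693 0.0984 0.22  ] F [0.2 0.4 0.1] open 0.805
rot to level/aligned (tool deg) [-0.33  1.52 -0.11]
tool shift mm [16.6 -1.7 89.6]
expect 254 139
cap 256.1 138.0 diam [36.3 37.9] [0.454  0.0979 0.021 ]
```

>>> apply_moves:
  moves:
    - [[0.012,0,0.02,-0.3,1.5,0,-0.6],[0.001,0,0.04,0,0,0,-0.6],[0,0,0.04,0,0,0,-0.6],[0,0,0.04,0,0,0,-0.6],[0,0,0.01,0,0,0,-0.6],[0,0,0,0,0,0,-0.6],[0,0,0,0,0,0,-0.6]]

```text
time: 35.1
eef_pos: [0.4658, 0.0895, 0.0712]
tcp_rot: [0.008, 1.0, -0.001, 0.006]
contact_force: [0.6, 0.6, -0.1]
opening: 0.8
```

```bash
python3 st.py .4545 .098 .012; python3 - <<'E'
from fx import *
f('cap',lambda h:h[...,2]<70,[.4545,.098,.021],tag='w16',r=60)
E
```

```text
t 35.1 p [0.4658 0.0895 0.0712] F [ 0.6  0.6 -0.1] open 0.8
rot to level/aligned (tool deg) [-0.07  0.67 -0.94]
tool shift mm [12.1  8.4 59. ]
expect 270 189
cap 269.1 186.8 diam [37.  37.7] [0.4532 0.0972 0.021 ]
```

>>> apply_moves:
  moves:
    - [[0.011,0.007,0,0,0.7,-0.9,-0.6],[0,0,0.01,0,0,0,-0.6],[0,0,0.01,0,0,0,-0.6],[0,0,0,0,0,0,-0.6]]

```text
time: 35.55
eef_pos: [0.4585, 0.0975, 0.0555]
tcp_rot: [-0.001, 1.0, -0.001, 0.005]
contact_force: [-0.1, -0.6, -0.2]
opening: 0.8
```

```bash
python3 st.py .4538 .0975 .012
```

```text
t 35.55 p [0.4585 0.0975 0.0555] F [-0.1 -0.6 -0.2] open 0.8
rot to level/aligned (tool deg) [-0.08  0.62  0.08]
tool shift mm [ 5.2  0.1 43.5]
```

>>> apply_moves:
  moves:
    - [[0.005,0,0.01,0,0.6,0,-0.6],[0,0,0.012,0,0,0,-0.6],[0,0,0.01,0,0,0,-0.6],[0,0,0.004,0,0,0,-0.6],[0,0,0,0,0,0,-0.6]]

```text
time: 36.05
eef_pos: [0.4524, 0.0976, 0.0153]
tcp_rot: [-0.001, 1.0, -0.001, -0.001]
contact_force: [0.8, -0.7, -0.7]
opening: 0.8
```

```bash
python3 st.py .4538 .0975 .012
```

```text
t 36.05 p [0.4524 0.0976 0.0153] F [ 0.8 -0.7 -0.7] open 0.8
rot to level/aligned (tool deg) [-0.08 -0.15  0.09]
tool shift mm [-1.4 -0.1  3.3]
```

>>> apply_moves:
  moves:
    - [[-0.0015,0,0.003,0,0,0,-0.6],[0,0,0.0,0,0,0,-0.6],[0,0,0,0,0,0,1],[0,0,0,0,0,0,1],[0,0,0,0,0,0,1],[0,0,0,0,0,0,1],[0,0,0,0,0,0,1],[0,0,0,0,0,0,1]]

```text
time: 36.85
eef_pos: [0.4554, 0.0975, 0.0132]
tcp_rot: [-0.001, 1.0, -0.001, 0.0]
contact_force: [-0.3, -0.4, -1.4]
opening: 0.429
```

```bash
python3 st.py .4538 .0975 .012
```

```text
t 36.85 p [0.4554 0.0975 0.0132] F [-0.3 -0.4 -1.4] open 0.429
rot to level/aligned (tool deg) [-0.08  0.01  0.09]
tool shift mm [1.6 0.  1.2]
```

>>> apply_moves:
  moves:
    - [[0,0,-0.02,0,0,0,1],[0,0,-0.04,0,0,0,1],[0,0,-0.04,0,0,0,1],[0,0,-0.04,0,0,0,1],[0,0,0,0,0,0,1],[0,0,0,0,0,0,1]]

```text
time: 37.45
eef_pos: [0.4533, 0.0977, 0.1565]
tcp_rot: [-0.001, 1.0, -0.001, -0.003]
contact_force: [0.1, 0.1, -1.7]
opening: 0.422
```

```bash
python3 st.py .612 -.301 .16; python3 - <<'E'
from h import *
grab('wrist','w17')
cv2.imwrite('pics/c17.png',cv2.resize(cv2.imread('pics/w17.png')[184:384,130:380],None,fx=2.4,fy=2.4,interpolation=cv2.INTER_CUBIC))
E
```

```text
t 37.45 p [0.4533 0.0977 0.1565] F [ 0.1  0.1 -1.7] open 0.422
rot to level/aligned (tool deg) [-0.07 -0.3   0.08]
tool shift mm [-158.1 -398.9   -3.9]
```

View pics/c17.png

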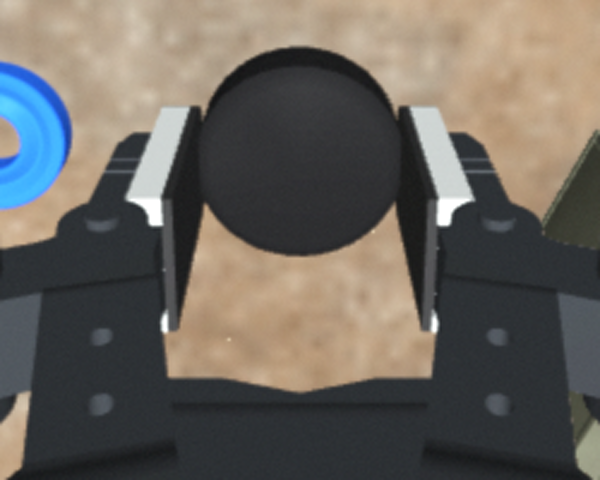

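The cap is held level, its top face centred at crop (300,160).

```bash
python3 off.py w17 300 160 130 184 2.4 .0108
```

```text
part-TCP world mm [-3.7 -0.8 10.8]
```

>>> apply_moves:
  moves:
    - [[-0.017,-0.043,-0.005,0,0,0,1],[-0.017,-0.043,-0.005,0,0,0,1],[-0.017,-0.043,0,0,0,0,1],[-0.017,-0.043,0,0,0,0,1],[-0.017,-0.043,0,0,0,0,1],[-0.017,-0.043,0,0,0,0,1],[-0.017,-0.043,0,0,0,0,1],[0,0,0,0,0,0,1],[0,0,0,0,0,0,1]]

```text
time: 38.4
eef_pos: [0.5699, -0.2107, 0.1453]
tcp_rot: [-0.003, 1.0, 0.005, -0.015]
contact_force: [0.3, 0.7, -1.2]
opening: 0.425
```

```bash
python3 st.py .613 -.301 .16; python3 - <<'E'
from h import *
im,K,T=grab('wrist','w18'); print(proj([.6122,-.3015,.088],K,T))
E
```

```text
t 38.4 p [ 0.5699 -0.2107  0.1453] F [ 0.3  0.7 -1.2] open 0.425
rot to level/aligned (tool deg) [ 0.63 -1.73  0.31]
tool shift mm [-42.2 -90.4 -17. ]
[114.40845004 269.05047909]
```

View pics/w18.png

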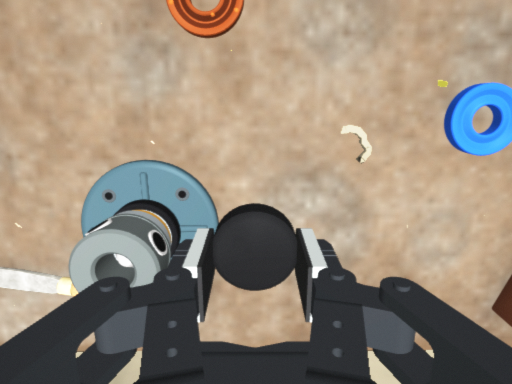

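The hub stands on the stack with its top face centred near (114.5,272). The cap is held.

```bash
python3 - <<'E'
from h import *
d=np.load('pics/w18.npz');K,T=d['K'],d['T']
for v in (271,273): 
  p=ray(114.5,v,K,T,.088); print(p,(ray(160,v,K,T,.088)-p))
E
```

```text
[ 0.61359088 -0.30157451  0.088     ] [3.32599714e-05 2.93892885e-02 0.00000000e+00]
[ 0.61502218 -0.30171187  0.088     ] [3.54923623e-05 2.94357804e-02 0.00000000e+00]
```

>>> apply_moves:
  moves:
    - [[-0.014,-0.03,-0.007,0.6,-1.7,0.3,1],[-0.014,-0.03,-0.006,0,0,0,1],[-0.012,-0.027,0,0,0,0,1],[0,0,0,0,0,0,1],[0,0,0,0,0,0,1],[0,0,0,0,0,0,1]]

```text
time: 39.05
eef_pos: [0.6078, -0.2882, 0.1514]
tcp_rot: [-0.005, 1.0, 0.004, -0.005]
contact_force: [-0.5, -0.6, 0.2]
opening: 0.43
```

```bash
python3 st.py .6145 -.301 .0912
```

```text
t 39.05 p [ 0.6078 -0.2882  0.1514] F [-0.5 -0.6  0.2] open 0.43
rot to level/aligned (tool deg) [ 0.46 -0.58  0.6 ]
tool shift mm [ -7.2 -13.3  60.1]
```

>>> apply_moves:
  moves:
    - [[-0.007,-0.012,0.005,0.5,-0.6,0.6,1],[0,0,0.01,0,0,0,1],[0,0,0,0,0,0,1],[0,0,0,0,0,0,1]]

```text
time: 39.45
eef_pos: [0.6146, -0.2972, 0.1341]
tcp_rot: [-0.001, 1.0, 0.0, -0.0]
contact_force: [0.2, -0.3, 0.9]
opening: 0.425
```

```bash
python3 st.py .6155 -.301 .0912; python3 - <<'E'
from h import *
im,K,T=grab('wrist','w19')
cv2.imwrite('pics/c19.png',cv2.resize(cv2.imread('pics/w19.png')[184:384,130:380],None,fx=2.4,fy=2.4,interpolation=cv2.INTER_CUBIC))
E
```

```text
t 39.45 p [ 0.6146 -0.2972  0.1341] F [ 0.2 -0.3  0.9] open 0.425
rot to level/aligned (tool deg) [ 0.01 -0.04  0.14]
tool shift mm [-1.  -3.8 42.9]
```

View pics/c19.png

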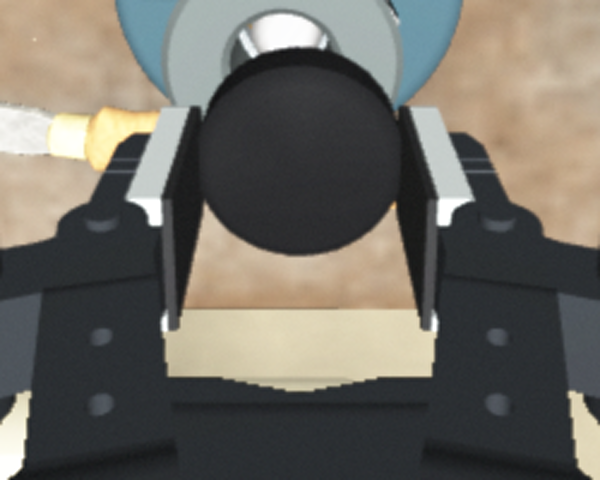

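The hub's bore chamfer spans crop x 223–343 with its top at y 12, so its centre is near (283,69). The cap face is centred at (300,158).

```bash
python3 - <<'E'
from h import *
d=np.load('pics/w19.npz');K,T=d['K'],d['T']
g=lambda u,v,z: ray(130+u/2.4,184+v/2.4,K,T,z)
print('hub',g(283,69,.088),'chamfer top edge x',g(283,12,.088)); print('cap',g(300,159,.1341+.0108),'cap near/far',g(300,66,.1449),g(300,255,.1449))
E
```

```text
hub [ 0.61592918 -0.30202533  0.088     ] chamfer top edge x [ 0.60136144 -0.30197503  0.088     ]
cap [ 0.61134527 -0.29794915  0.1449    ] cap near/far [ 0.59387339 -0.29798845  0.1449    ] [ 0.63068548 -0.29790564  0.1449    ]
```

Camera-relative measurement says the cap needs about +3 mm in x and -4 mm in y. I'll apply that and descend.

>>> apply_moves:
  moves:
    - [[-0.003,-0.004,0.005,0,0,0.1,1],[0,0,0.008,0,0,0,1],[0,0,0.006,0,0,0,1],[0,0,0,0,0,0,1],[0,0,0,0,0,0,1]]

```text
time: 40.0
eef_pos: [0.6174, -0.3013, 0.1128]
tcp_rot: [-0.0, 1.0, 0.0, -0.001]
contact_force: [0.0, -0.3, -0.5]
opening: 0.426
```

```bash
python3 st.py .6175 -.3013 .0912
```

```text
t 40.0 p [ 0.6174 -0.3013  0.1128] F [ 0.  -0.3 -0.5] open 0.426
rot to level/aligned (tool deg) [ 0.06 -0.1   0.02]
tool shift mm [-0.1 -0.  21.6]
```

>>> apply_moves:
  moves:
    - [[0,0,0.006,0,0,0,1],[0,0,0.005,0,0,0,1],[0,0,0.004,0,0,0,1],[0,0,0,0,0,0,1]]

```text
time: 40.4
eef_pos: [0.6174, -0.3013, 0.0967]
tcp_rot: [-0.0, 1.0, 0.0, -0.001]
contact_force: [-0.8, 0.4, -0.9]
opening: 0.426
```

```bash
python3 st.py .6175 -.3013 .0912
```

```text
t 40.4 p [ 0.6174 -0.3013  0.0967] F [-0.8  0.4 -0.9] open 0.426
rot to level/aligned (tool deg) [ 0.04 -0.08  0.03]
tool shift mm [-0.1 -0.   5.5]
```

Plug is inside the bore, with no contact force.

>>> apply_moves:
  moves:
    - [[0,0,0.004,0,0,0,1],[0,0,0.001,0,0,0,1],[0,0,0.001,0,0,0,1],[0,0,0,0,0,0,1]]

```text
time: 40.8
eef_pos: [0.6179, -0.3016, 0.0909]
tcp_rot: [-0.0, 1.0, -0.0, -0.0]
contact_force: [0.4, -0.1, -0.2]
opening: 0.43
```

```bash
python3 st.py .6175 -.3013 .0912
```

```text
t 40.8 p [ 0.6179 -0.3016  0.0909] F [ 0.4 -0.1 -0.2] open 0.43
rot to level/aligned (tool deg) [-0.   -0.02  0.03]
tool shift mm [ 0.4  0.3 -0.3]
```

Release and back off for a final look.

>>> apply_moves:
  moves:
    - [[0,0,0,0,0,0,-0.6],[0,0,0,0,0,0,-0.6],[0,0,0,0,0,0,-0.6],[0,0,-0.02,0,0,0,-0.6],[0,0,-0.04,0,0,0,-0.6],[0,0,-0.04,0,0,0,-0.6],[0.04,0.02,-0.02,0,0,0,-0.6],[0.04,0.02,0,0,0,0,-0.6],[0.04,0.02,0,0,0,0,-0.6],[0,0,0,0,0,0,-0.6],[0,0,0,0,0,0,-0.6]]

```text
time: 41.9
eef_pos: [0.493, -0.2392, 0.2138]
tcp_rot: [-0.0, 1.0, 0.001, -0.001]
contact_force: [0.3, 0.1, 0.9]
opening: 0.798
```

```bash
python3 st.py; python3 - <<'E'
from h import *
grab('wrist','w20'); _,K,T=grab('scene','s2')
u,v=proj([.613,-.301,.05],K,T); print(u,v)
for z in (.018,.054,.088,.102): print(z,proj([.613,-.3015,z],K,T))
u,v=int(u),int(v)
a=cv2.resize(cv2.imread('pics/s2.png')[v-45:v+45,u-40:u+40],None,fx=5,fy=5,interpolation=cv2.INTER_CUBIC)
b=cv2.resize(cv2.imread('pics/w20.png'),None,fx=.78,fy=.78); c=np.zeros((450,800,3),np.uint8); c[:,:400]=a; c[:299,400:799]=b; cv2.imwrite('pics/f.png',c)
E
```

```text
t 41.9 p [ 0.493  -0.2392  0.2138] F [0.3 0.1 0.9] open 0.798
rot to level/aligned (tool deg) [ 0.07 -0.16  0.02]
367.2992305729878 203.21847658152544
0.018 [366.16337405 214.20939392]
0.054 [367.61335457 201.90539742]
0.088 [369.01647822 189.99901094]
0.102 [369.60403197 185.01324785]Traceback (most recent call last):
  File "<stdin>", line 7, in <module>
ValueError: could not broadcast input array from shape (300,399,3) into shape (299,399,3)
```

```bash
python3 - <<'E'
from h import *
u,v=367,203
a=cv2.resize(cv2.imread('pics/s2.png')[v-45:v+45,u-40:u+40],None,fx=5,fy=5,interpolation=cv2.INTER_CUBIC)
b=cv2.resize(cv2.imread('pics/w20.png'),(400,300)); c=np.zeros((450,800,3),np.uint8); c[:,:400]=a; c[:300,400:]=b; cv2.imwrite('pics/f.png',c)
E
```

```text
(no output)
```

View pics/f.png

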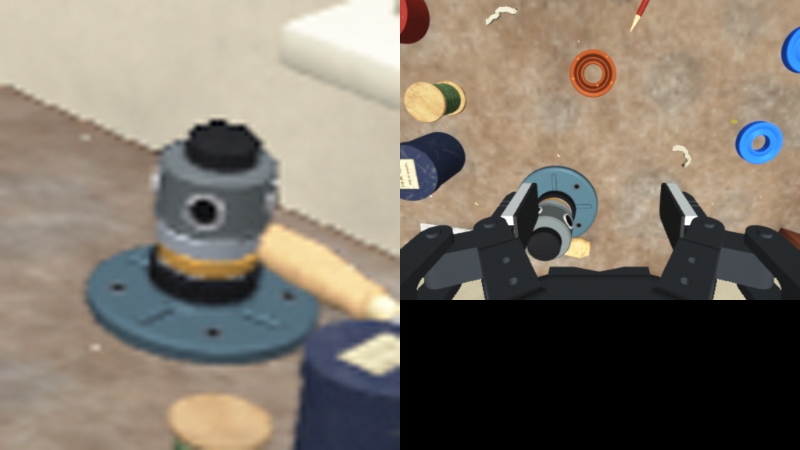

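The final view shows black race, brass cage, silver race, hub and cap stacked flat. The cap's top is at scene row ≈185–186 (expected 185.0), and nothing touches the stack.

```bash
python3 -c "
from plant import ctrl
print(ctrl.sign_off())"
```

```text
the job is handed in; nothing more can be done
None
```

I threaded the black race, brass cage, silver race and grey hub onto the spindle in that order, closed the bore with the dust cap plug down, and handed the job in at about 42 s.

- **Seating:** I lowered each part to within 0.3 mm of its computed seated height and released it there. No lateral or contact force above about 2 N showed on any of the insertions.
- **Final pictures:** The scene and wrist views show all five parts stacked level, with the cap's top at its expected pixel row. The gripper was well clear of the stack. The rusty race and green spool are in view where they lay. The tape measure is not in the final pictures, but I never worked next to it.
- **Disagreement:** The hub and cap centres measured with the wrist camera differed by 2–4 mm from the arm's own position. I placed the cap from the camera-relative difference, and it went in without contact.

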